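Clear the finishing bench: pots, sanding blocks and levelling foot back to their trays

TASK

Sort the loose things on the finishing bench back where they belong: stand the two sample pots upright in the caddy with the partition, one in each bay; lay the two cork sanding blocks flat, grit side down, on the floor of the plain rectangular tray; and stand the levelling foot upright on the floor of the round dish. Leave the paint tin and the roll of tape where they are.

Things in the scene. Friction and masses are not known exactly. Their poses are not given: they have to be found in the camera images.
- pot_a: small lidded round sample pot, closed, grey plastic body diameter 38, flat white lid diameter 40 on top (lid from 38 to 50 above the base); 50 high, stands upright, about 60 g. Origin: centre of its underside, z up. The two pots are alike. (sizes in mm)
- pot_b: small lidded round sample pot, closed, grey plastic body diameter 38, flat white lid diameter 40 on top (lid from 38 to 50 above the base); 50 high, stands upright, about 60 g. Origin: centre of its underside, z up. The two pots are alike. (sizes in mm)
- block_a: small cork sanding block, 56 long (its x) by 34 wide (its y) by 28 high (its z), dark grit sheet on the underside; lies flat, grit side down, about 40 g. Origin: centre of its underside. The two blocks are alike. (sizes in mm)
- block_b: small cork sanding block, 56 long (its x) by 34 wide (its y) by 28 high (its z), dark grit sheet on the underside; lies flat, grit side down, about 40 g. Origin: centre of its underside. The two blocks are alike. (sizes in mm)
- foot: levelling foot for a panel: black round rubber base, diameter 48 and 10 thick, a dark hex nut about 30 across from 10 to 20 above the underside, then a plain upright steel stem of diameter 16 from 20 up to the top at 60; stands upright, about 120 g. Origin: centre of its underside, z up along the stem. (sizes in mm)
- caddy: fixed white caddy with two square bays in a row, told by the one partition across its middle; outside 70 (its x) by 136 (its y) by 20 high, walls, partition and floor 4 thick. Each bay is 62 by 62 inside, bay centres at y = +33 and y = -33 on its own y axis, x = 0. Origin: centre of its underside; the inner floor is 4 above it. (sizes in mm)
- tray: fixed shallow grey rectangular tray without partitions; outside 88 (its x) by 108 (its y) by 15 high, walls and floor 4 thick, so 80 by 100 inside. Two sanding blocks fit side by side, their long sides along the tray's x, centred at y = +25 and y = -25. Origin: centre of its underside; the inner floor is 4 above it. (sizes in mm)
- dish: fixed shallow round aluminium dish, outside diameter 84, inside diameter 76, 14 high, floor 4 thick. Origin: centre of its underside. (sizes in mm)
- tin: bystander, to be left alone: closed steel paint tin with a paper label, diameter 64, 60 high, loose, about 280 g. Origin: centre of its underside. (sizes in mm)
- tape: bystander, to be left alone: roll of masking tape lying flat, outside diameter 90, hole diameter 72, 24 high, loose, about 80 g. Origin: centre of its underside. (sizes in mm)

How it is judged:
By the outcome, as a careful person would: the job done as asked, in the order asked, and still so for the second after the job is handed in, with the robot touching nothing.
It also fails if it takes over 120 s, if anything falls off the work surface, if the arm or the gripper's body presses on something with over 40 N, if the wrist force passes 120 N, or if a joint passes its speed limit or range.

ROBOT

A 7-joint arm with a two-finger parallel gripper is mounted at the origin on the work surface. World frame = base frame: x ahead of the robot, y to its left, z up, the work surface at z = 0. Lengths are in mm, angles in degrees, forces in N, time in s.
With the tool pointing down it reaches from about 350 to 900 mm from the base axis. Payload 19.9 kg.
Tool frame: the origin (TCP) lies at the very end of the fingers, on their centre line; the grasp point (between the pads) lies r.hold_point_z behind it (r.hold_point_z is the distance from the TCP to the grasp point, in mm); z points along the fingers, y is the line along which they close (so a half turn about z gives the same grasp; the last joint's range is limited). The gripper opens to 94 mm and grips with 3 to 60 N. Pads are 16 mm wide; open, the fingers measure 119 mm over their backs; the gripper's body (75 mm by 177 mm) begins 78 mm behind the grasp point.
Start: joints at [74.628, 23.915, -0.59, 92.452, 0.269, 63.638, -3.037], TCP at [140.533, -608.974, 205.425] pointing down, gripper open.
Joint ranges: [-161.28, 161.28], [-22.2, 115.67], [-73.04, 71.86], [3.21, 147.25], [-68.34, 248.33], [10.77, 114.83], [-161.83, 161.83]. Speed limits (degrees/s): [108.29, 108.29, 136.94, 136.94, 172.46, 172.46, 172.46].

INTERFACE

Orientations are given as [roll, pitch, yaw] about the fixed x, y, z axes, in that order (R = Rz(yaw) Ry(pitch) Rx(roll)).
In Python, from rig import r, eyes gives the robot as it stands. The module is installed in compiled form; this text tells all that it offers.
- The arm moves only by the tool jog_arm, never from a script. Its argument "rows" is a list that holds one entry, the list of rows, each a list of 4 numbers: the shift along the world's x, y, z in m, then the turn about the world's z in units of 6 degrees (1.0 is 6 degrees). A call has 1 to 8 rows; each row is the pose to reach, as a shift and turn from the pose commanded when the call began; what a row does not reach only later rows make up. A row lasts 1/12 s, in which the tool goes at most 41.7 mm and 7.16 degrees, less where a joint would pass 70% of its speed; a pose out of reach is approached as far as the arm can. A call with a gripper value outside its range is refused whole. "grip" is the opening, from 0 (shut) to 1 (fully open), set as the call begins (left out, the last holds). The fingers move at their own pace and stop on an object; the grip force is fixed at half the most. Time passes only in rows, so rows that repeat a pose let the fingers close. It gives the time, the measured TCP pose, the force, the opening and the grip force at its end, in the units of the state.
- r.sense(): the state, without advancing time (a new reading comes with each control period).
- eyes.read_camera(name): name is "side" or "top" or "wrist"; returns a dict with "frame" (420x560x3 uint8, red, green, blue), "depth" (420x560 float32, mm along the optical axis (not along the pixel's ray), 0 where there is no reading), "fx", "fy", "cx", "cy" (pixels), "world_to_cam" (4x4, takes a point from world to camera coordinates); the wrist camera has in their place "tool_from_camera" (4x4, takes a point from camera to tool coordinates, whose origin is the TCP and whose axes are the flange's). Camera axes: x right, y down, z forward; pixel columns grow to the right and rows downward; lengths in mm; the calibration is good to about 2 mm. A picture is of the moment at which its call begins: read the wrist's pose just before it.
- r.job_done(): hands the job in; it is judged then, once.
The state is a dict: "time": time; "joint_pos": joint angles; "joint_vel": joint speeds; "joint_efforts": joint torques, N m; "position": TCP position; "orientation": TCP orientation; "wrist_force": force on the tool from outside, world axes, zero at the start; "ft_torque": the same for the moment, N m; "finger_gap": opening from 0.0 (shut) to 1.0 (fully open); "grasp_force": force on a finger pad.
Only numpy, scipy, OpenCV 4.12 (cv2) and the standard library are available. Lean on these libraries where they do the work, as an engineer would, in place of code of your own. Each camera call takes 0.05 s, during which the arm holds its last target. There are 200 camera calls.

## Working session

There is one attempt and no reset: what is moved stays moved. The work goes in short steps, Python scripts to look and compute and a tool call to move; the robot and the scene stay as the last step left them, time stands still between calls to the robot, and variables do not carry over. Pictures are saved under pics/ and viewed, at most 14 in all, crops included, and the job is handed in when it is done.

Besides the shell and the picture viewer there is one more tool, called after "Call:" in YAML: its name, and indented under it one key for each argument. jog_arm: Moves the arm, as the interface text tells. Its arguments: {"type":"object","properties":{"rows":{"type":"array"},"grip":{"type":"number"}},"required":["rows"]}

```bash
mkdir -p pics
cat > h.py <<'E'
import numpy as np,cv2
from rig import r,eyes
def grab(n):
    d=eyes.read_camera(n); cv2.imwrite(f'pics/{n}_{int(r.sense()["time"]*100)}.png',d["frame"][...,::-1]); return d
def cloud(d):
    z=d["depth"].astype(float); v,u=np.mgrid[:420,:560]
    P=np.stack([(u-d["cx"])/d["fx"]*z,(v-d["cy"])/d["fy"]*z,z,np.ones_like(z)],-1)
    W=P@np.linalg.inv(d["world_to_cam"]).T
    W[z==0]=np.nan
    return W[...,:3]
E
python3 - <<'E'
from h import *
s=r.sense(); print(s,r.hold_point_z)
for n in("top","side"):
    d=grab(n); W=cloud(d); np.save(n+'.npy',W); print(d["world_to_cam"].round(2).tolist(),d["fx"])
E
ls pics
```

```text
{'time': 0.0, 'joint_pos': array([74.6267218 , 23.94591436, -0.59079339, 92.4834324 ,  0.26873773,
       63.63914024, -3.03519682]), 'joint_vel': array([-0.04173614, -0.08641881, -0.03199836, -0.04592323,  0.04533856,
       -0.06293234,  0.07259258]), 'joint_efforts': array([-2.70292230e-04, -8.51268625e+01,  6.38432745e-01, -4.25992048e+01,
       -4.88204858e-02,  1.86022214e-02,  1.74944507e-04]), 'position': array([ 140.46058688, -608.63933001,  204.86374245]), 'orientation': array([-1.79933032e+02,  4.42092457e-03,  1.29976382e+01]), 'wrist_force': array([ 0.16547914,  0.30721154, -0.3535588 ]), 'ft_torque': array([-0.00220938,  0.04485578,  0.024646  ]), 'grasp_force': 0.0, 'finger_gap': 0.9994809430018747} 18.8
[[0.03, -1.0, 0.01, -5.38], [-0.98, -0.03, -0.19, 536.64], [0.19, -0.01, -0.98, 1230.42], [0.0, 0.0, 0.0, 1.0]] 443.78429496772645
[[0.97, -0.23, 0.02, -499.06], [-0.13, -0.62, -0.77, 97.65], [0.19, 0.75, -0.64, 1055.96], [0.0, 0.0, 0.0, 1.0]] 488.42110650517344
side_10.png
top_5.png
```

View pics/top_5.png

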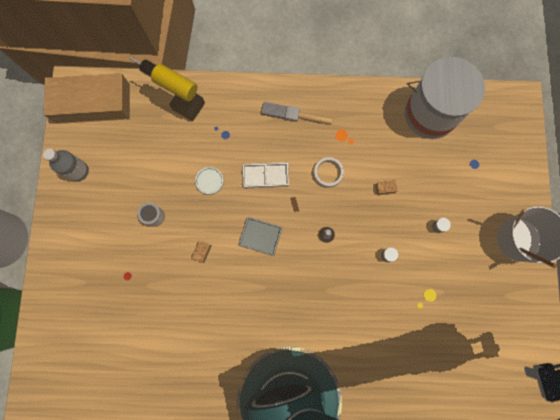

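View pics/side_10.png

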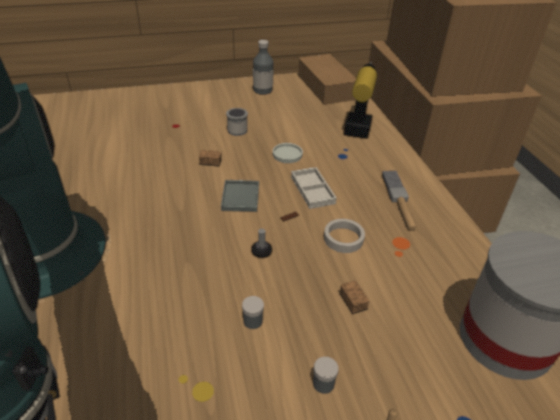

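Run:
```python
from h import *
W=np.load('top.npy'); Z=W[...,2]
print(np.nanmedian(Z))
m=((Z>7)&(Z<90)&(W[...,0]>250)).astype(np.uint8)
n,l,st,c=cv2.connectedComponentsWithStats(m)
for i in range(1,n):
    if st[i,4]<60: continue
    k=l==i; zt=np.percentile(Z[k],97); t=k&(Z>zt-5)
    P=W[t][:,:2].astype(np.float32); R=cv2.minAreaRect(P)
    print(c[i].round(),st[i,4],'ztop',zt.round(1),'med',np.median(P,0).round(1),'rect',np.round(R[0],1),np.round(R[1],1),round(R[2],1))
```

```text
-0.07695108744246681
[86. 98.] 3828 ztop 75.7 med [856.7 642.3] rect [856.8 641.2] [122.1 230.1] 5.9
[423. 124.] 661 ztop 87.4 med [ 795.9 -363.7] rect [ 815.7 -382.4] [158.6  60. ] 51.3
[187. 106.] 549 ztop 75.5 med [839.9 341.7] rect [844.1 348.9] [35.  7.] 68.2
[291. 113.] 699 ztop 23.9 med [838.4  20.3] rect [836.6   3.2] [216.3  42.6] 81.1
[ 77. 171.] 348 ztop 87.0 med [618.5 637. ] rect [630.4 643.9] [27.5 65.7] 66.6
[328. 172.] 321 ztop 28.8 med [654.3 -96.2] rect [654.1 -96.8] [87.4 86.5] 64.1
[264. 175.] 374 ztop 24.7 med [638.4  93.6] rect [640.4  91.8] [ 70.3 135. ] 3.7
[208. 180.] 172 ztop 19.5 med [617.1 272. ] rect [617.1 262.1] [81.5 79.1] 60.6
[386. 187.] 248 ztop 33.1 med [ 611.8 -268.7] rect [ 612.4 -270.3] [33.5 55.9] 5.3
[150. 214.] 481 ztop 66.0 med [504.4 418. ] rect [506.1 419.1] [61.7 59.1] 50.2
[545. 233.] 986 ztop 87.6 med [ 487.7 -726.4] rect [ 483.1 -707. ] [141.3  66.3] 18.8
[508. 242.] 459 ztop 88.0 med [ 450.2 -600. ] rect [ 455.5 -617.4] [135.3  44.7] 15.8
[260. 236.] 246 ztop 19.5 med [455.1 104.7] rect [455.3 100.1] [107.6  87.1] 75.5
[441. 225.] 208 ztop 54.3 med [ 500.4 -426.5] rect [ 499.2 -427.9] [37.9 36.7] 80.1
[326. 234.] 180 ztop 61.9 med [466.6 -94.8] rect [466.7 -93.6] [10.9 14.1] 1.2
[201. 251.] 254 ztop 33.2 med [402.1 268.4] rect [404.1 269.1] [33.9 55.3] 70.1
[389. 255.] 191 ztop 54.6 med [ 407.8 -275. ] rect [ 410.9 -274.8] [37.6 34.8] 51.3
```

The top view shows the pots at (389,255) and (442,225), the blocks at (386,187) and (201,251), and the foot at (326,234). The caddy is at (265,175), the tray at (260,236) and the dish at (208,180). The side view shows everything upright. Heights in the top view read about 4.6 mm too high, so I'll check them against the side camera and look closely at which way up the blocks are.

Run:
```python
from h import *
T=np.load('top.npy');S=np.load('side.npy')
O={'pot1':(409,-275,50),'pot2':(499,-428,50),'blkA':(612,-270,28),'blkB':(403,269,28),'foot':(466,-94,60),'caddy':(640,92,20),'tray':(455,100,15),'dish':(617,263,14)}
for n,(x,y,h) in O.items():
    for nm,W in(('top',T),('side',S)):
        D=np.hypot(W[...,0]-x,W[...,1]-y)
        g=np.nanmedian(W[...,2][(D>75)&(D<110)&(abs(W[...,2])<9)])
        k=(D<72)&(W[...,2]>g+h-4)&(W[...,2]<g+h+6)
        if k.sum()<5: print(n,nm,'few');continue
        R=cv2.minAreaRect(W[k][:,:2].astype(np.float32))
        print(n,nm,'table',g.round(1),'top',np.nanmedian(W[...,2][k]).round(1),np.round(R[0],1),np.round(R[1],1),round(R[2],1))
I=cv2.imread('pics/side_10.png')
a=cv2.resize(I[135:175,185:235],(400,320),interpolation=2);b=cv2.resize(I[275:315,330:380],(400,320),interpolation=2)
cv2.imwrite('pics/blk.png',np.hstack([a,b]))
```

```text
pot1 top table 0.2 top 50.3 [ 409.1 -274.5] [37.4 37.5] 87.6
pot1 side table -0.7 top 49.1 [ 410.9 -278.6] [40.5 38.1] 70.5
pot2 top table 0.1 top 50.6 [ 501.1 -427.2] [35.9 39.5] 2.6
pot2 side table -0.6 top 49.3 [ 500.8 -431.6] [39.2 39. ] 49.1
blkA top table 0.4 top 28.3 [ 612.8 -270.3] [34.2 56.6] 6.6
blkA side table -0.6 top 27.2 [ 613.7 -274.9] [35.  58.3] 8.1
blkB top table 0.7 top 29.0 [404.3 269.5] [34.  55.4] 69.3
blkB side table -0.6 top 27.1 [406.8 265.1] [39.8 55.2] 71.3
foot top table 0.4 top 61.0 [467.  -93.6] [14.2 11.1] 84.4
foot side table -0.6 top 59.1 [467.6 -97.8] [15.4 15.1] 69.4
caddy top table 0.7 top 20.2 [640.2  92. ] [ 71.8 135.3] 4.1
caddy side table -0.6 top 18.2 [642.6  90.2] [ 71.7 138.9] 4.2
tray top table 0.6 top 15.1 [455.7 100.3] [108.2  88.5] 75.5
tray side table -0.7 top 13.5 [457.4  96.3] [112.1  87.8] 75.5
dish top table 0.7 top 14.5 [618.2 261.9] [81.4 81.8] 35.6
dish side table -0.6 top 12.3 [620.6 257.7] [85.9 80.8] 85.4
```

View pics/blk.png

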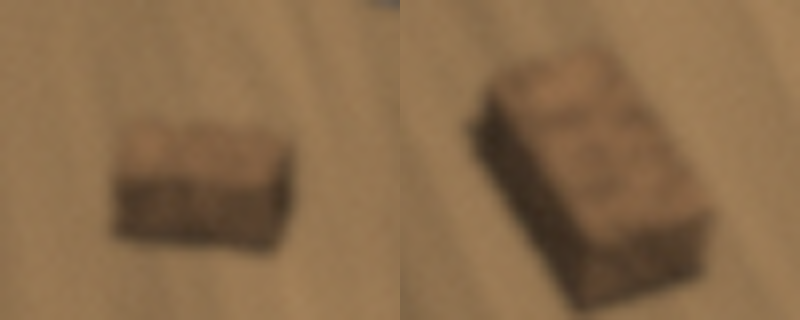

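The crop shows cork faces up on both blocks, so the grit is down. The top and side cameras differ by a constant (≈ +1, −4) mm, so I'll use the mean and check it with the wrist camera above the first pot.

Call:
jog_arm:
  rows:
    - [[0.135,0.166,0,3.1],[0.135,0.166,0,3.1],[0.135,0.166,0,3.1],[0.135,0.166,0,3.1],[0.135,0.166,0,3.1],[0.135,0.166,0,3.1],[0.135,0.166,0,3.1]]

```text
time: 0.68
position: [277.6, -440.8, 205.6]
orientation: [-180.0, -0.0, 31.9]
wrist_force: [-0.4, -1.5, 0.5]
finger_gap: 1.0
grasp_force: 0.0
```

Call:
jog_arm:
  rows:
    - [[0.1345,0.1665,0,3.1],[0.1345,0.1665,0,3.1],[0.1345,0.1665,0,3.1],[0.1345,0.1665,0,3.1],[0.1345,0.1665,0,3.1],[0.1345,0.1665,0,3.1],[0.1345,0.1665,0,3.1],[0.1345,0.1665,0,3.1]]

```text
time: 1.35
position: [409.5, -277.3, 205.2]
orientation: [-180.0, 0.0, 50.2]
wrist_force: [0.5, -0.2, -0.8]
finger_gap: 1.002
grasp_force: 0.0
```

```bash
cat >> h.py <<'E'
from scipy.spatial.transform import Rotation as Ro
def wcloud(name):
    s=r.sense(); d=eyes.read_camera("wrist"); cv2.imwrite(f'pics/{name}.png',d["frame"][...,::-1])
    M=np.eye(4);M[:3,:3]=Ro.from_euler('xyz',s["orientation"],degrees=True).as_matrix();M[:3,3]=s["position"]
    d["world_to_cam"]=np.linalg.inv(M@d["tool_from_camera"]); return cloud(d)
def fit(W,x,y,h,rad=72):
    D=np.hypot(W[...,0]-x,W[...,1]-y); k=(D<rad)&(abs(W[...,2]-h)<5)
    g=np.nanmedian(W[...,2][abs(W[...,2])<7])
    if k.sum()<9: return 'few'
    R=cv2.minAreaRect(W[k][:,:2].astype(np.float32))
    return 'table',g.round(1),'top',np.median(W[...,2][k]).round(1),np.round(R[0],1),np.round(R[1],1),round(R[2],1)
def st():
    s=r.sense(); print(round(s["time"],2),s["position"].round(1),s["orientation"].round(1),'gap',round(s["finger_gap"]*94,1),'f',round(s["grasp_force"],1),s["wrist_force"].round(1))
E
python3 - <<'E'
from h import *
st(); W=wcloud('w1'); print(fit(W,410,-276,50,50))
E
```

```text
1.35 [ 409.5 -277.3  205.2] [-180.     0.    50.2] gap 94.2 f 0.0 [ 0.5 -0.2 -0.8]
('table', np.float64(-1.0), 'top', np.float64(49.0), array([ 410.5, -278.3]), array([38.9, 38.5]), 51.4)
```

View pics/w1.png

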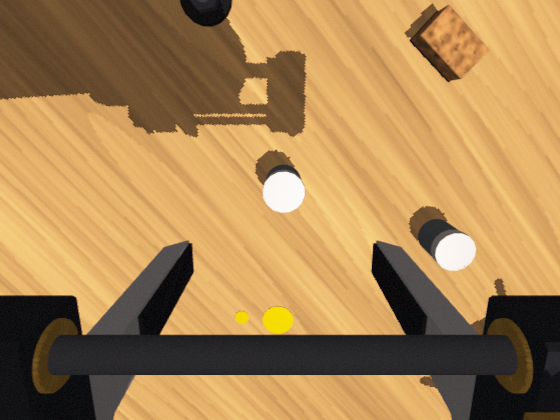

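The wrist camera puts the pot at pixel (284,191), which is world (410.5,−278.3), in line with the estimate. Next: descend to the lid and grip.

Call:
jog_arm:
  rows:
    - [[0,-0.001,-0.04,0],[0,-0.001,-0.08,0],[0,-0.001,-0.12,0],[0,-0.001,-0.15,0],[0,-0.001,-0.17,0],[0,-0.001,-0.183,0],[0,-0.001,-0.183,0],[0,-0.001,-0.183,0]]

```text
time: 2.07
position: [409.1, -278.4, 22.2]
orientation: [-179.9, 0.0, 50.1]
wrist_force: [0.5, -0.8, 0.2]
finger_gap: 1.002
grasp_force: 0.0
```

Call:
jog_arm:
  rows:
    - [[0,0,0,0],[0,0,0,0],[0,0,0,0],[0,0,0,0],[0,0,0,0],[0,0,0,0],[0,0,0,0],[0,0,0,0]]
  grip: 0.2

```text
time: 2.73
position: [410.1, -277.5, 22.5]
orientation: [180.0, 0.0, 50.2]
wrist_force: [0.2, 0.7, 0.8]
finger_gap: 0.469
grasp_force: 0.0
```

Call:
jog_arm:
  rows:
    - [[0,0,0,0],[0,0,0,0],[0,0,0.01,0],[0,0,0.03,0],[0,0,0.06,0],[0,0,0.1,0],[0,0,0.13,0],[0,0,0.13,0]]

```text
time: 3.4
position: [412.3, -278.7, 158.6]
orientation: [179.6, -0.0, 50.2]
wrist_force: [1.3, -0.7, 0.6]
finger_gap: 0.418
grasp_force: 30.0
```

Call:
jog_arm:
  rows:
    - [[0.015,0.026,0,0.5],[0.033,0.057,0,1.1],[0.053,0.092,0,1.7],[0.073,0.127,0,2.4],[0.093,0.162,0,3.0],[0.113,0.197,0,3.7],[0.133,0.232,0,4.3],[0.153,0.267,0,4.9]]

```text
time: 4.07
position: [563.5, -8.7, 153.0]
orientation: [180.0, 0.0, 79.8]
wrist_force: [0.9, 0.5, -0.2]
finger_gap: 0.417
grasp_force: 30.0
```

Call:
jog_arm:
  rows:
    - [[0.019,0.033,0,0.6],[0.037,0.065,0,1.2],[0.053,0.094,0,1.7],[0.065,0.116,0,2.1],[0.073,0.129,0,2.4],[0.076,0.1345,0,2.4],[0.076,0.1345,0,2.4],[0.076,0.1345,0,2.4]]

```text
time: 4.73
position: [638.7, 123.1, 152.4]
orientation: [-180.0, 0.0, 93.9]
wrist_force: [0.2, 0.2, -1.8]
finger_gap: 0.417
grasp_force: 30.0
```

Run:
```python
from h import *
st(); W=wcloud('w2'); print(fit(W,640,91,20,80)); np.save('w2.npy',W)
```

```text
4.73 [638.7 123.1 152.4] [-180.     0.    93.9] gap 39.2 f 30.0 [ 0.2  0.2 -1.8]
('table', np.float64(-0.9), 'top', np.float64(18.7), array([641.8,  88.7]), array([ 70.1, 135.6]), 3.9)
```

View pics/w2.png

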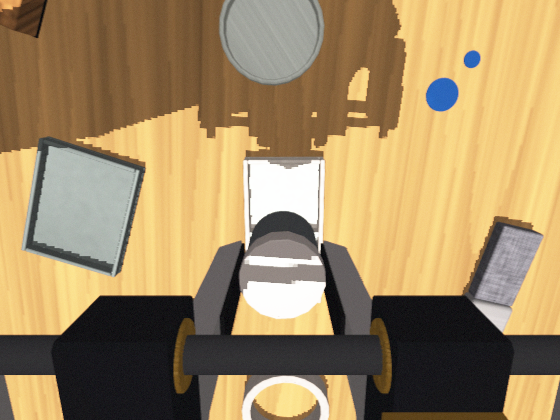

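The wrist view shows the pot held upright, with the caddy (285,200) below it fitted at (641.8, 88.7), yaw 3.9. The far bay lines up within 1 mm.

Call:
jog_arm:
  rows:
    - [[0,-0.001,-0.035,0],[0,-0.001,-0.07,0],[0,-0.001,-0.095,0],[0,-0.001,-0.11,0],[0,-0.001,-0.12,0],[0,-0.001,-0.125,0],[0,-0.001,-0.1255,0],[0,-0.001,-0.1255,0]]

```text
time: 5.45
position: [639.6, 123.0, 28.0]
orientation: [179.9, -0.0, 94.0]
wrist_force: [0.2, 0.1, -0.8]
finger_gap: 0.417
grasp_force: 30.0
```

Call:
jog_arm:
  rows:
    - [[0,0,0,0],[0,0,0,0],[0,0,0,0],[0,0,0,0],[0,0,0,0],[0,0,0.03,0],[0,0,0.07,0],[0,0,0.11,0]]
  grip: 0.9

```text
time: 6.12
position: [638.3, 123.1, 137.7]
orientation: [-179.9, -0.0, 94.0]
wrist_force: [1.3, -0.8, 1.5]
finger_gap: 0.897
grasp_force: 0.0
```

Call:
jog_arm:
  rows:
    - [[-0.069,-0.276,0.02,-3.6],[-0.069,-0.276,0.02,-3.6],[-0.069,-0.276,0.02,-3.6],[-0.069,-0.276,0.02,-3.6],[-0.069,-0.276,0.02,-3.6],[-0.069,-0.276,0.02,-3.6],[-0.069,-0.276,0.02,-3.6],[-0.069,-0.276,0.02,-3.6]]
  grip: 1.0

```text
time: 6.78
position: [568.1, -161.1, 157.2]
orientation: [180.0, 0.2, 71.9]
wrist_force: [0.2, 0.9, -0.2]
finger_gap: 0.998
grasp_force: 0.0
```

Call:
jog_arm:
  rows:
    - [[-0.069,-0.277,0.02,-3.6],[-0.069,-0.277,0.02,-3.6],[-0.069,-0.277,0.02,-3.6],[-0.069,-0.277,0.02,-3.6],[-0.069,-0.277,0.02,-3.6],[-0.069,-0.277,0.02,-3.6],[-0.069,-0.277,0.02,-3.6],[-0.069,-0.277,0.02,-3.6]]

```text
time: 7.45
position: [497.3, -437.7, 176.9]
orientation: [180.0, 0.2, 50.3]
wrist_force: [0.8, -0.2, -0.1]
finger_gap: 0.997
grasp_force: 0.0
```

Run:
```python
from h import *
st(); W=wcloud('w3'); print(fit(W,501,-430,50,50))
W=cloud(grab('top'));print(fit(W,638,124,54,40),fit(W,641,91,20,80))
```

```text
7.45 [ 497.3 -437.7  176.9] [180.    0.2  50.3] gap 93.7 f 0.0 [ 0.8 -0.2 -0.1]
('table', np.float64(-0.9), 'top', np.float64(49.0), array([ 501.2, -431.4]), array([38.6, 38.5]), 50.4)
('table', np.float64(0.6), 'top', np.float64(54.5), array([638.1, 126.4]), array([37.3, 35.5]), 2.7) ('table', np.float64(0.6), 'top', np.float64(20.2), array([640.4,  91.9]), array([ 71.3, 135.3]), 3.2)
```

Call:
jog_arm:
  rows:
    - [[0,-0.001,-0.0,0],[0,-0.001,-0.04,0],[0,-0.001,-0.08,0],[0,-0.001,-0.115,0],[0,-0.001,-0.14,0],[0,-0.001,-0.155,0],[0,-0.001,-0.155,0],[0,-0.001,-0.155,0]]

```text
time: 8.22
position: [501.8, -430.3, 22.6]
orientation: [-180.0, -0.0, 50.9]
wrist_force: [-0.7, -0.2, -0.3]
finger_gap: 0.997
grasp_force: 0.0
```

Call:
jog_arm:
  rows:
    - [[0,0,0,0],[0,0,0,0],[0,0,0,0],[0,0,0,0],[0,0,0,0],[0,0,0,0],[0,0,0,0],[0,0,0,0]]
  grip: 0.2

```text
time: 8.88
position: [501.0, -431.0, 22.0]
orientation: [-180.0, 0.0, 50.8]
wrist_force: [0.0, 0.1, 0.3]
finger_gap: 0.467
grasp_force: 0.0
```

Call:
jog_arm:
  rows:
    - [[0,0,0,0],[0,0,0,0],[0,0,0.01,0],[0,0,0.03,0],[0,0,0.06,0],[0,0,0.1,0],[0,0,0.13,0],[0,0,0.13,0]]

```text
time: 9.55
position: [503.4, -432.5, 159.4]
orientation: [179.5, 0.0, 50.8]
wrist_force: [0.1, -0.2, -0.2]
finger_gap: 0.42
grasp_force: 30.0
```

Call:
jog_arm:
  rows:
    - [[0.006,0.02,0,0.3],[0.016,0.055,0,0.8],[0.027,0.092,0,1.4],[0.038,0.13,0,1.9],[0.049,0.168,0,2.5],[0.06,0.206,0,3.0],[0.071,0.244,0,3.6],[0.082,0.282,0,4.1]]

```text
time: 10.22
position: [582.9, -146.7, 152.0]
orientation: [-180.0, 0.0, 75.6]
wrist_force: [0.8, -0.3, -1.0]
finger_gap: 0.421
grasp_force: 30.0
```

Call:
jog_arm:
  rows:
    - [[0.011,0.038,0,0.6],[0.022,0.076,0,1.2],[0.033,0.112,0,1.8],[0.043,0.146,0,2.3],[0.051,0.175,0,2.7],[0.057,0.195,0,3.0],[0.061,0.2065,0,3.1],[0.061,0.2065,0,3.1]]

```text
time: 10.88
position: [643.9, 60.6, 151.8]
orientation: [-180.0, -0.1, 94.2]
wrist_force: [-0.3, 0.3, -0.5]
finger_gap: 0.415
grasp_force: 30.0
```

Call:
jog_arm:
  rows:
    - [[0,0,0,0],[0,0,-0.035,0],[0,0,-0.07,0],[0,0,-0.095,0],[0,0,-0.11,0],[0,0,-0.115,0],[0,0,-0.115,0],[0,0,-0.115,0]]

```text
time: 11.55
position: [644.7, 57.2, 38.2]
orientation: [179.9, 0.0, 93.9]
wrist_force: [-0.2, -0.1, -0.8]
finger_gap: 0.417
grasp_force: 30.0
```

Call:
jog_arm:
  rows:
    - [[0,0,-0.006,0],[0,0,-0.0105,0],[0,0,-0.0105,0],[0,0,-0.0105,0]]

```text
time: 11.88
position: [644.1, 57.5, 26.5]
orientation: [-180.0, 0.0, 94.0]
wrist_force: [-0.1, -0.0, -1.1]
finger_gap: 0.415
grasp_force: 30.0
```

Call:
jog_arm:
  rows:
    - [[0,0,0,0],[0,0,0,0],[0,0,0,0],[0,0,0,0],[0,0,0,0],[0,0,0.03,0],[0,0,0.07,0],[0,0,0.11,0]]
  grip: 0.9

```text
time: 12.55
position: [643.3, 57.6, 137.2]
orientation: [-179.9, -0.0, 94.0]
wrist_force: [1.3, -0.0, -0.1]
finger_gap: 0.899
grasp_force: 0.0
```

Call:
jog_arm:
  rows:
    - [[-0.015,-0.164,0.02,-7.3],[-0.015,-0.164,0.02,-7.3],[-0.015,-0.164,0.02,-7.3],[-0.015,-0.164,0.02,-7.3],[-0.015,-0.164,0.02,-7.3],[-0.015,-0.164,0.02,-7.3],[-0.015,-0.164,0.02,-7.3],[-0.015,-0.164,0.02,-7.3]]
  grip: 1.0

```text
time: 13.22
position: [629.1, -106.0, 156.5]
orientation: [180.0, 0.0, 50.4]
wrist_force: [0.1, 0.4, -0.5]
finger_gap: 1.0
grasp_force: 0.0
```

Call:
jog_arm:
  rows:
    - [[-0.015,-0.166,0.02,-7.2],[-0.015,-0.166,0.02,-7.2],[-0.015,-0.166,0.02,-7.2],[-0.015,-0.166,0.02,-7.2],[-0.015,-0.166,0.02,-7.2],[-0.015,-0.166,0.02,-7.2],[-0.015,-0.166,0.02,-7.2],[-0.015,-0.166,0.02,-7.2]]

```text
time: 13.88
position: [614.3, -271.5, 176.2]
orientation: [-180.0, 0.0, 7.4]
wrist_force: [0.0, -0.3, -1.0]
finger_gap: 0.997
grasp_force: 0.0
```

Run:
```python
from h import *
st(); W=wcloud('w4'); print(fit(W,613,-272,28,60))
W=cloud(grab('top'));print(fit(W,638,124,54,30),fit(W,643,58,54,30))
```

```text
13.88 [ 614.3 -271.5  176.2] [-180.     0.     7.4] gap 93.8 f 0.0 [ 0.  -0.3 -1. ]
('table', np.float64(-1.0), 'top', np.float64(27.0), array([ 613.6, -275.3]), array([34.2, 55.7]), 7.5)
('table', np.float64(0.6), 'top', np.float64(54.3), array([638. , 126.4]), array([36.6, 35.4]), 2.4) ('table', np.float64(0.6), 'top', np.float64(54.5), array([642.1,  60.3]), array([37.2, 36.3]), 37.8)
```

Call:
jog_arm:
  rows:
    - [[0,-0.0015,-0.035,0],[0,-0.0015,-0.07,0],[0,-0.0015,-0.105,0],[0,-0.0015,-0.13,0],[0,-0.0015,-0.15,0],[0,-0.0015,-0.1625,0],[0,-0.0015,-0.1625,0],[0,-0.0015,-0.1625,0]]

```text
time: 14.65
position: [614.3, -273.7, 14.2]
orientation: [-180.0, 0.0, 7.1]
wrist_force: [-0.6, -0.9, 0.7]
finger_gap: 1.001
grasp_force: 0.0
```

Call:
jog_arm:
  rows:
    - [[0,0,0,0],[0,0,0,0],[0,0,0,0],[0,0,0,0],[0,0,0,0],[0,0,0,0],[0,0,0,0],[0,0,0,0]]
  grip: 0.4

```text
time: 15.32
position: [614.1, -274.0, 14.2]
orientation: [180.0, -0.0, 7.0]
wrist_force: [-1.3, 0.0, 4.3]
finger_gap: 0.587
grasp_force: 30.0
```

Call:
jog_arm:
  rows:
    - [[0,0,0.01,0],[0,0,0.03,0],[0,0,0.06,0],[0,0,0.1,0],[0,0,0.13,0],[0,0,0.13,0]]

```text
time: 15.82
position: [616.8, -274.9, 151.4]
orientation: [179.8, -0.4, 7.0]
wrist_force: [1.2, 0.1, -0.6]
finger_gap: 0.594
grasp_force: 30.0
```

Call:
jog_arm:
  rows:
    - [[-0.009,0.018,0,0.6],[-0.02,0.043,0,1.4],[-0.033,0.07,0,2.3],[-0.046,0.098,0,3.2],[-0.059,0.126,0,4.1],[-0.072,0.154,0,5.0],[-0.085,0.182,0,5.9],[-0.098,0.21,0,6.8]]

```text
time: 16.48
position: [515.1, -62.8, 144.3]
orientation: [180.0, 0.0, 48.1]
wrist_force: [1.1, -0.2, -0.5]
finger_gap: 0.59
grasp_force: 30.0
```

Call:
jog_arm:
  rows:
    - [[-0.013,0.028,0,0.9],[-0.026,0.056,0,1.8],[-0.038,0.082,0,2.7],[-0.049,0.106,0,3.5],[-0.058,0.124,0,4.1],[-0.064,0.135,0,4.5],[-0.066,0.138,0,4.6],[-0.066,0.138,0,4.6]]

```text
time: 17.15
position: [450.1, 74.0, 144.1]
orientation: [180.0, 0.0, 75.4]
wrist_force: [1.2, -0.4, 0.1]
finger_gap: 0.594
grasp_force: 30.0
```

Run:
```python
from h import *
st(); W=wcloud('w5'); print(fit(W,456,98,15,72))
```

```text
17.15 [450.1  74.  144.1] [180.    0.   75.4] gap 55.8 f 30.0 [ 1.2 -0.4  0.1]
('table', np.float64(-0.9), 'top', np.float64(13.7), array([458. , 101.9]), array([96.3, 88.3]), 75.4)
```

View pics/w5.png

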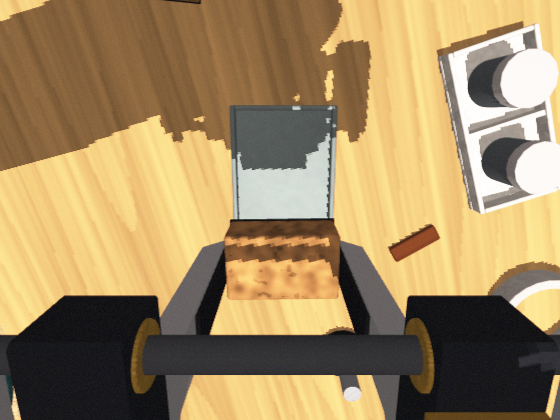

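The view shows the held block level and square to the tray (283,165). Both pots stand in their bays (upper right). Lowering.

Call:
jog_arm:
  rows:
    - [[0,-0.001,-0.035,0],[0,-0.001,-0.07,0],[0,-0.001,-0.095,0],[0,-0.001,-0.11,0],[0,-0.001,-0.12,0],[0,-0.001,-0.1255,0],[0,-0.001,-0.1255,0],[0,-0.001,-0.1255,0]]

```text
time: 17.87
position: [450.7, 72.6, 18.7]
orientation: [180.0, 0.0, 75.3]
wrist_force: [0.8, 0.4, -0.4]
finger_gap: 0.593
grasp_force: 30.0
```

Call:
jog_arm:
  rows:
    - [[0,0,0,0],[0,0,0,0],[0,0,0,0],[0,0,0,0],[0,0,0,0],[0,0,0.03,0],[0,0,0.07,0],[0,0,0.11,0]]
  grip: 0.95

```text
time: 18.53
position: [449.0, 73.4, 129.4]
orientation: [-179.9, -0.0, 75.4]
wrist_force: [0.9, -0.0, 1.2]
finger_gap: 0.95
grasp_force: 0.0
```

Call:
jog_arm:
  rows:
    - [[-0.045,0.194,0.03,-0.8],[-0.045,0.194,0.03,-0.8],[-0.045,0.194,0.03,-0.8],[-0.045,0.194,0.03,-0.8],[-0.045,0.194,0.03,-0.8],[-0.045,0.194,0.03,-0.8],[-0.045,0.194,0.03,-0.8],[-0.045,0.194,0.03,-0.8]]
  grip: 1.0

```text
time: 19.2
position: [405.1, 266.5, 158.2]
orientation: [-180.0, 0.0, 70.6]
wrist_force: [-0.2, 0.1, 0.6]
finger_gap: 1.002
grasp_force: 0.0
```

Run:
```python
from h import *
st(); W=wcloud('w6'); print(fit(W,405,267,28,60))
W=cloud(grab('top'));print(fit(W,450,74,32,50),fit(W,456,100,15,72))
```

```text
19.2 [405.1 266.5 158.2] [-180.     0.    70.6] gap 94.2 f 0.0 [-0.2  0.1  0.6]
('table', np.float64(-0.9), 'top', np.float64(27.0), array([405.6, 266.4]), array([34.5, 55.9]), 69.1)
('table', np.float64(0.5), 'top', np.float64(32.3), array([449.2,  74.6]), array([33.8, 55.6]), 75.2) ('table', np.float64(0.5), 'top', np.float64(14.9), array([455.9, 100.6]), array([108.4,  88.4]), 75.7)
```

Call:
jog_arm:
  rows:
    - [[0,0,-0.035,-0.15],[0,0,-0.07,-0.15],[0,0,-0.1,-0.15],[0,0,-0.12,-0.15],[0,0,-0.135,-0.15],[0,0,-0.1445,-0.15],[0,0,-0.1445,-0.15],[0,0,-0.1445,-0.15]]

```text
time: 19.97
position: [405.2, 266.6, 14.2]
orientation: [-180.0, 0.0, 69.7]
wrist_force: [-0.5, 0.2, -0.2]
finger_gap: 1.0
grasp_force: 0.0
```

Call:
jog_arm:
  rows:
    - [[0,0,0,0],[0,0,0,0],[0,0,0,0],[0,0,0,0],[0,0,0,0],[0,0,0,0],[0,0,0,0],[0,0,0,0]]
  grip: 0.4

```text
time: 20.63
position: [405.1, 267.0, 14.1]
orientation: [180.0, 0.0, 69.7]
wrist_force: [0.6, -1.4, 5.9]
finger_gap: 0.597
grasp_force: 30.0
```

Call:
jog_arm:
  rows:
    - [[0,0,0.01,0],[0,0,0.03,0],[0,0,0.06,0],[0,0,0.1,0],[0,0,0.13,0],[0,0,0.13,0]]

```text
time: 21.13
position: [406.8, 268.7, 149.6]
orientation: [179.7, -0.3, 69.7]
wrist_force: [0.3, 0.0, 0.6]
finger_gap: 0.593
grasp_force: 30.0
```

Call:
jog_arm:
  rows:
    - [[0.006,-0.015,0,0.1],[0.016,-0.04,0,0.3],[0.028,-0.07,0,0.5],[0.04,-0.1,0,0.7],[0.05,-0.125,0,0.9],[0.056,-0.14,0,0.95],[0.058,-0.1445,0,0.95],[0.058,-0.1445,0,0.95]]

```text
time: 21.8
position: [463.2, 121.7, 144.1]
orientation: [-180.0, 0.0, 75.3]
wrist_force: [-0.1, 0.4, -1.0]
finger_gap: 0.589
grasp_force: 30.0
```

Call:
jog_arm:
  rows:
    - [[0,0,-0.035,0],[0,0,-0.07,0],[0,0,-0.095,0],[0,0,-0.11,0],[0,0,-0.12,0],[0,0,-0.1255,0],[0,0,-0.1255,0],[0,0,-0.1255,0]]

```text
time: 22.47
position: [463.2, 123.4, 19.0]
orientation: [180.0, -0.0, 75.4]
wrist_force: [-0.2, -1.0, -1.3]
finger_gap: 0.594
grasp_force: 30.0
```

Call:
jog_arm:
  rows:
    - [[0,0,0,0],[0,0,0,0],[0,0,0,0],[0,0,0,0],[0,0,0,0],[0,0,0.03,0],[0,0,0.07,0],[0,0,0.11,0]]
  grip: 0.95

```text
time: 23.13
position: [462.0, 122.7, 129.4]
orientation: [-179.9, 0.0, 75.4]
wrist_force: [0.7, 0.2, 0.4]
finger_gap: 0.948
grasp_force: 0.0
```

Call:
jog_arm:
  rows:
    - [[0.004,-0.2185,0.04,0],[0.004,-0.2185,0.04,0],[0.004,-0.2185,0.04,0],[0.004,-0.2185,0.04,0],[0.004,-0.2185,0.04,0],[0.004,-0.2185,0.04,0],[0.004,-0.2185,0.04,0],[0.004,-0.2185,0.04,0]]
  grip: 0.7

```text
time: 23.8
position: [467.0, -96.5, 168.5]
orientation: [180.0, 0.0, 75.3]
wrist_force: [0.1, 1.3, -0.3]
finger_gap: 0.701
grasp_force: 0.0
```

Run:
```python
from h import *
st(); W=wcloud('w7'); print(fit(W,467,-96,60,30),fit(W,467,-96,8,40))
W=cloud(grab('top'));print(fit(W,449,74,32,29),fit(W,462,123,32,29))
```

```text
23.8 [467.  -96.5 168.5] [180.    0.   75.3] gap 65.9 f 0.0 [ 0.1  1.3 -0.3]
('table', np.float64(-1.0), 'top', np.float64(58.9), array([467. , -97.8]), array([15.4, 14.7]), 74.9) ('table', np.float64(-1.0), 'top', np.float64(8.9), array([467.6, -97.6]), array([46.5, 46.3]), 75.0)
('table', np.float64(0.5), 'top', np.float64(32.3), array([449. ,  74.8]), array([34. , 55.6]), 76.6) ('table', np.float64(0.5), 'top', np.float64(31.9), array([462.5, 126.2]), array([34.3, 55.9]), 75.6)
```

Call:
jog_arm:
  rows:
    - [[0,-0.001,-0.035,0],[0,-0.001,-0.07,0],[0,-0.001,-0.1,0],[0,-0.001,-0.12,0],[0,-0.001,-0.135,0],[0,-0.001,-0.1445,0],[0,-0.001,-0.1445,0],[0,-0.001,-0.1445,0]]

```text
time: 24.57
position: [467.2, -96.1, 24.2]
orientation: [-180.0, -0.0, 75.5]
wrist_force: [0.6, 0.0, -0.3]
finger_gap: 0.701
grasp_force: 0.0
```

Call:
jog_arm:
  rows:
    - [[0,0,0,0],[0,0,0,0],[0,0,0,0],[0,0,0,0],[0,0,0,0],[0,0,0,0],[0,0,0,0],[0,0,0,0]]
  grip: 0.0

```text
time: 25.23
position: [467.1, -97.0, 24.0]
orientation: [180.0, 0.0, 75.4]
wrist_force: [2.5, -1.3, 0.5]
finger_gap: 0.166
grasp_force: 2.1
```

Call:
jog_arm:
  rows:
    - [[0,0,0,0],[0,0,0,0],[0,0,0.01,0],[0,0,0.03,0],[0,0,0.06,0],[0,0,0.1,0],[0,0,0.14,0],[0,0,0.14,0]]

```text
time: 25.9
position: [469.9, -97.0, 170.9]
orientation: [179.5, 0.0, 75.4]
wrist_force: [0.6, -0.5, -1.3]
finger_gap: 0.166
grasp_force: 30.0
```

Call:
jog_arm:
  rows:
    - [[0.008,0.019,0,0.1],[0.019,0.045,0,0.3],[0.031,0.073,0,0.6],[0.044,0.103,0,0.9],[0.057,0.133,0,1.2],[0.07,0.163,0,1.5],[0.083,0.193,0,1.8],[0.096,0.223,0,2.1]]

```text
time: 26.57
position: [563.2, 127.5, 164.5]
orientation: [-180.0, 0.0, 88.1]
wrist_force: [0.7, -0.6, -1.6]
finger_gap: 0.164
grasp_force: 30.0
```

Call:
jog_arm:
  rows:
    - [[0.013,0.03,0,0.2],[0.025,0.059,0,0.4],[0.036,0.085,0,0.6],[0.045,0.107,0,0.8],[0.052,0.124,0,0.9],[0.056,0.133,0,0.9],[0.056,0.134,0,0.9],[0.056,0.134,0,0.9]]

```text
time: 27.23
position: [618.7, 259.8, 164.0]
orientation: [-180.0, 0.0, 93.4]
wrist_force: [0.1, -0.5, -1.9]
finger_gap: 0.163
grasp_force: 30.0
```

Run:
```python
from h import *
st(); W=wcloud('w8'); print(fit(W,619,260,14,60))
```

```text
27.23 [618.7 259.8 164. ] [-180.     0.    93.4] gap 15.3 f 30.0 [ 0.1 -0.5 -1.9]
('table', np.float64(-1.0), 'top', np.float64(12.7), array([620.2, 266.5]), array([82.5, 66.5]), 1.1)
```

View pics/w8.png

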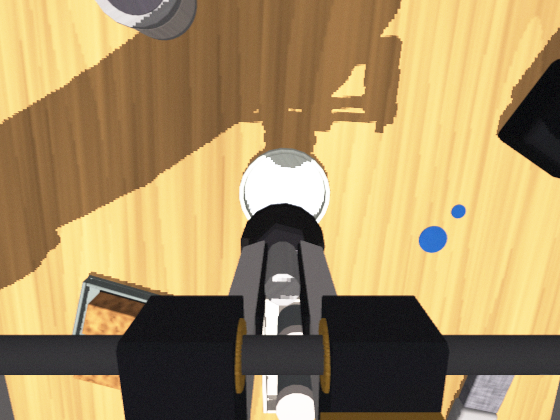

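The view shows the foot held upright, and the dish (285,190) has its far edge where expected, which puts its centre near (620, 258.5). Lowering.

Call:
jog_arm:
  rows:
    - [[0.001,-0.001,-0.035,0],[0.001,-0.001,-0.07,0],[0.001,-0.001,-0.1,0],[0.001,-0.001,-0.12,0],[0.001,-0.001,-0.13,0],[0.001,-0.001,-0.1355,0],[0.001,-0.001,-0.1355,0],[0.001,-0.001,-0.1355,0]]

```text
time: 27.95
position: [620.7, 258.7, 29.7]
orientation: [179.9, -0.0, 93.4]
wrist_force: [0.5, 0.0, -1.3]
finger_gap: 0.161
grasp_force: 30.0
```

Call:
jog_arm:
  rows:
    - [[0,0,0,0],[0,0,0,0],[0,0,0,0],[0,0,0,0],[0,0,0,0],[0,0,0.03,0],[0,0,0.07,0],[0,0,0.11,0]]
  grip: 0.6

```text
time: 28.62
position: [619.3, 258.9, 139.2]
orientation: [-179.9, 0.0, 93.4]
wrist_force: [0.1, -0.5, 0.7]
finger_gap: 0.597
grasp_force: 0.0
```

Call:
jog_arm:
  rows:
    - [[-0.1,-0.1,0.1,0],[-0.1,-0.1,0.1,0],[-0.1,-0.1,0.1,0],[-0.1,-0.1,0.1,0],[-0.1,-0.1,0.1,0],[-0.1,-0.1,0.1,0],[-0.1,-0.1,0.1,0]]

```text
time: 29.2
position: [520.5, 159.0, 238.5]
orientation: [180.0, 0.0, 93.4]
wrist_force: [-0.5, 0.4, -0.3]
finger_gap: 0.598
grasp_force: 0.0
```

Run:
```python
from h import *
st(); W=cloud(grab('side'))
for a in((620,258,63,30),(620,258,12,50),(639,122,53,30),(643,57,53,30),(450,72,31,29),(463,122,31,29),(655,-98,24,60),(506,416,60,50)):print(a,fit(W,*a))
import glob,os
f=max(glob.glob('pics/side*'),key=os.path.getmtime);I=cv2.imread(f)
cv2.imwrite('pics/fin.png',cv2.resize(I[90:270,180:400],(733,600),interpolation=2))
```

```text
29.2 [520.5 159.  238.5] [180.    0.   93.4] gap 56.2 f 0.0 [-0.5  0.4 -0.3]
(620, 258, 63, 30) ('table', np.float64(-0.6), 'top', np.float64(62.9), array([621.4, 255.6]), array([18.4, 13.8]), 75.5)
(620, 258, 12, 50) ('table', np.float64(-0.6), 'top', np.float64(12.0), array([621.1, 256.6]), array([83.5, 81. ]), 76.0)
(639, 122, 53, 30) ('table', np.float64(-0.6), 'top', np.float64(53.1), array([640.2, 121.2]), array([38.7, 38.2]), 28.0)
(643, 57, 53, 30) ('table', np.float64(-0.6), 'top', np.float64(53.1), array([643.7,  56. ]), array([40.6, 36.8]), 71.4)
(450, 72, 31, 29) ('table', np.float64(-0.6), 'top', np.float64(31.3), array([450.5,  70. ]), array([36.3, 55.8]), 74.0)
(463, 122, 31, 29) ('table', np.float64(-0.6), 'top', np.float64(31.0), array([463.9, 121.1]), array([37.8, 55.3]), 75.5)
(655, -98, 24, 60) ('table', np.float64(-0.6), 'top', np.float64(22.8), array([ 656.5, -102. ]), array([89. , 87.2]), 68.5)
(506, 416, 60, 50) ('table', np.float64(-0.6), 'top', np.float64(59.8), array([507.8, 412.6]), array([61.8, 66.1]), 4.4)
```

View pics/fin.png

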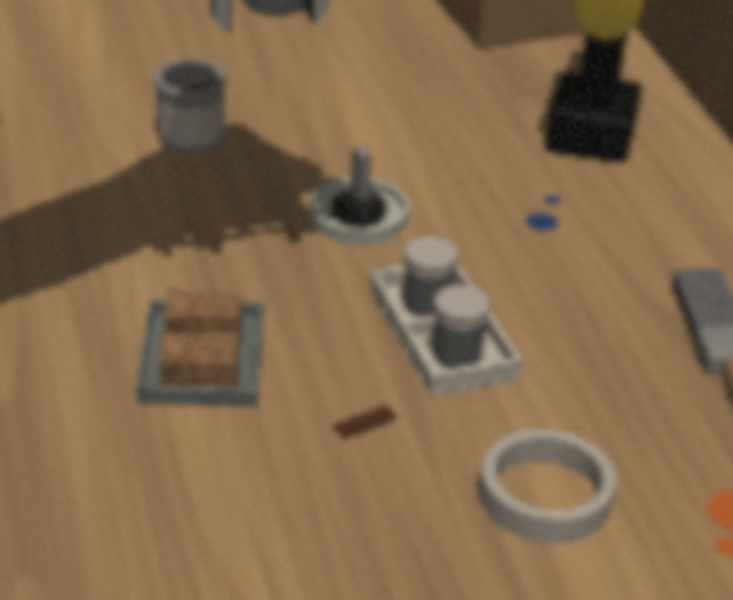

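The final crop shows both pots upright in their bays (430,275) and (460,325), both blocks flat in the tray (200,340), and the foot upright in the dish (360,190). The tin and tape haven't moved, and the measured heights match. Handing in.

```bash
python3 -c "
from rig import r
print(r.job_done())"
```

```text
the job is handed in; nothing more can be done
None
```

I handed the job in at about 29 s of the 120 s allowed: both pots are upright in the caddy, one per bay, both blocks are flat grit-down in the tray, the foot is upright in the dish, and the tin and tape were left untouched.

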